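# Snap the tall setting block onto the seamer's pegged seat

## Task

The can seamer is to be set with the tall setting block. First move the seaming roll that was left on the grey pegged seat into the tool tray, standing upright; then put the taller of the two aluminium setting blocks onto the seat, its large hole over the thick peg and its small hole over the thin one, and press it fully home until both spring catches have snapped over its foot. Let go, and leave the shorter block and everything else where it stands.

Things in the scene. Friction and masses are not known exactly. Their poses are not given: they have to be found in the camera images.
- work_board: Fixed plywood board 230 (x) x 612 (y) x 12 mm that covers the sink; the seat, both blocks, the bolt and the marker stand on its top, 12 mm above the table. Origin: centre of its underside.
- seat: Fixed seat: grey steel slab 164 (x) x 70 (y) x 20 mm with two upright steel pegs and a spring catch at each end. Origin: centre of its underside, on the work board; x along its length, z up. The catch housings are dark blocks 16 x 36 mm at x = +74 and -74 mm, reaching 46 mm above the board.
- seat_top (a point): Centre of the slab's top face, 20 mm above the board (32 mm above the table); same axes as the seat. The seated block's origin comes to this point with the block's x along the seat's x.
- peg_large (a point): Foot of the thick peg, on the slab's top face at x = +40 mm of the seat: 14 mm across, 26 mm high, the top 6 mm tapering to 8 mm across.
- peg_small (a point): Foot of the thin peg, on the slab's top face at x = -40 mm of the seat: 10 mm across, 26 mm high, the top 6 mm tapering to 4 mm across.
- catch_large (a joint): Slide of the spring roller catch at the thick peg's end: 0 = sprung in, up to 0.006 m pushed outward. Its roller (10 mm diameter, axis 16.6 mm above the slab top) overlaps the foot's end by 2 mm: the foot meets it 20.5 mm above the slab top, pushes it out, and fully down it springs back over the foot's top edge. Both catches together take about 13 N of push; the block's weight is not enough.
- catch_small (a joint): The same catch at the thin peg's end.
- tall_block: Taller setting block, loose, aluminium, 0.4 kg: foot plate 110 (x) x 60 x 12 mm; from its middle a column 48 (x) x 40 (y) mm up to 58 mm above the underside, topped by a round steel spigot 38 mm across, 68 mm tall in all. Origin: centre of the underside; z up. Through holes in the foot: 15.8 mm wide at x = +40 mm (large), 11.8 mm at x = -40 mm (small). This is the one to seat.
- tall_block_hole_large (a point): Lower mouth of its large hole (15.8 mm).
- tall_block_hole_small (a point): Lower mouth of its small hole (11.8 mm).
- short_block: Shorter setting block, loose, aluminium, 0.4 kg: foot plate 110 (x) x 60 x 12 mm; from its middle a column 48 (x) x 40 (y) mm up to 34 mm above the underside, topped by a round steel spigot 38 mm across, 44 mm tall in all. Origin: centre of the underside; z up. Through holes in the foot: 15.8 mm wide at x = +40 mm (large), 11.8 mm at x = -40 mm (small). Stays where it is.
- roll: Spare seaming roll, loose, bare steel, turned: 49 mm across up to 25 mm height, 42 mm across above, 34 mm tall, 0.16 kg; stands upright on the seat between the pegs. Origin: centre of its underside, z up.
- tool_tray: Fixed low sheet tray on the robot's right: 196 (x) x 326 (y) mm, floor 1.6 mm above the table, walls 2 mm thick and 22 mm high. Origin: centre of its underside on the table, x ahead. A screwdriver, a spanner and a hex key (fixed) lie in its near half, all at x < 20 mm; the far strip (x from 20 to 95 mm) is empty.
- peach_can: Bystander: tall drinks can, 66 mm across, 157 mm tall, upright; origin at the centre of its underside.
- jar: Bystander: clear sample jar with black lid, 62 mm across, 92 mm tall; origin at the centre of its underside.
- bolt: Bystander: hexagon bolt standing on its head, 18 mm across, 33 mm tall; origin at the centre of its underside.
- marker: Bystander: black marker pen lying flat, 130 mm long (its y), 15 mm thick; origin under its middle.
- ends: Bystander: stack of gold can ends, 65 mm across, 18 mm tall; origin at the centre of its underside.
Things that resemble listed ones, but are neither listed nor needed, are in the scene too. Leave any red look-alike of the roll alone.

How it is judged:
On the way, in this order (a step that is already met when the one before it is completed fails the run):
1. the seaming roll stands in the tool tray, released (x of roll in the frame of tool_tray between -0.075 and 0.075 m and y of roll in the frame of tool_tray between -0.14 and 0.14 m and height (world z) of roll below 0.012 m and angle between roll's own z axis and vertical below 0.15 rad and contact force between the fingers and roll below 0.1 N and linear speed of roll below 0.02 m/s), for 0.2 s.
2. the tall block is fully down on the seat, right way round, with both catches snapped over its foot (horizontal distance between tall_block_hole_large and peg_large below 0.003 m and horizontal distance between tall_block_hole_small and peg_small below 0.003 m and z of tall_block in the frame of seat_top between -0.002 and 0.002 m and angle between tall_block's own z axis and vertical below 0.03 rad and value of joint each of catch_large, catch_small below 0.001 m), for 0.2 s.
At the end, for the whole second after the job is handed in: Tall block flat on the seat (within 2 mm of the slab, tilt under 0.03 rad), each hole within 3 mm of its own peg, both catches back in (under 1 mm), released and at rest; the roll upright (0.15 rad) on the tool tray's floor, its centre inside the tray by 20 mm, released (all of step 1 and all of step 2 and contact force between the fingers and tall_block below 0.1 N and linear speed of tall_block below 0.02 m/s); the robot touches nothing.
It fails at once if the short block is moved by more than 20 mm (distance of short_block from where it was at the start of the episode above 0.02 m).
It fails at once if a bystander (can, jar, bolt, marker or stack of can ends) is moved by more than 20 mm (distance of any of peach_can, jar, bolt, marker, ends from where it was at the start of the episode above 0.02 m).
It also fails if it takes over 64 s, if anything falls off the work surface, if the arm or the gripper's body presses on something with over 40 N, if the wrist force passes 120 N, or if a joint passes its speed limit or range.

## Robot

A 6-joint arm with a two-finger parallel gripper is mounted at the origin on a cart in front of the work surface, level with it; the furniture and walls round the work are solid. World frame = base frame: x ahead of the robot, y to its left, z up, the work surface at z = 0. Lengths are in m, angles in rad, forces in N, time in s.
With the tool pointing down it reaches from about 0.15 to 0.775 m from the base axis. Payload 6.1 kg.
Tool frame: the origin (TCP) lies at the very end of the fingers, on their centre line; the grasp point (between the pads) lies 19 mm behind it (bot.grip_point_offset is the distance from the TCP to the grasp point, in m); z points along the fingers, y is the line along which they close (so a half turn about z gives the same grasp; the last joint's range is limited). The gripper opens to 85 mm and grips with 20 to 120 N. Pads are 22 mm wide; open, the fingers measure 114 mm over their backs; the gripper's body (76 mm by 85 mm) begins 54 mm behind the grasp point. The pads swing forward as they close: fully open they stand 13 mm farther back than shut.
Start: joints at [1.127, 0.126, -0.04, 1.405, 0, 1.571], TCP at [0.225, 0.474, 0.231] pointing down, gripper open.
Joint ranges: [-2.72, 2.72], [-0.95, 1.95], [-1.27, 1.35], [-1.78, 2.02], [-1.46, 1.47], [-3.14, 3.14]. Speed limits (rad/s): [2.39, 2.39, 3.01, 3.14, 3.14, 3.14].

## Interface

Orientations are given as [roll, pitch, yaw] about the fixed x, y, z axes, in that order (R = Rz(yaw) Ry(pitch) Rx(roll)).
In Python, from workcell import bot gives the robot as it stands. The module is installed in compiled form; this text tells all that it offers.
- The arm moves only by the tool creep_tool, called after "Request:" by a JSON object that holds its "name" and its "arguments". Schema: {"type":"object","properties":{"steps":{"type":"array","items":{"type":"array","prefixItems":[{"type":"number"},{"type":"array","items":{"type":"number"},"minItems":3,"maxItems":3},{"type":"array","items":{"type":"number"},"minItems":3,"maxItems":3}],"minItems":3,"maxItems":3},"minItems":1,"maxItems":10},"squeeze":{"type":"number"},"only":{"type":"string"},"quiet":{"type":"boolean"},"lines":{"type":"string"}},"required":["steps"],"additionalProperties":false}. steps is a list of rows, 1 to 10 of them, each written [opening, [dx, dy, dz], [rx, ry, rz]]: the finger opening in m, then dx, dy, dz in a scale on which 1.0 is 1 m, then a rotation vector rx, ry, rz in normalised numbers (1 is 2 rad); each row is the pose to reach, as a shift and turn from the pose commanded when the call began, along the tool's axes at that moment; what a row does not reach only later rows make up. A row lasts 1/8 s, in which the tool goes at most 0.0625 m and 0.188 rad, less where a joint would pass 70% of its speed; a pose out of reach is approached as far as the arm can. The fingers move at their own pace and stop on an object; squeeze is the grip in N (left out, the last holds). Time passes only in rows, so rows that do not move let the fingers close. The tool returns the time, the measured TCP pose, the force, the opening and the grip force at its end. only (a regular expression) keeps the lines of the reply that match it, lines (a string "A,B") keeps lines A to B, and quiet returns only ok. Input that does not fit is refused with a message, and nothing moves.
- bot.read_state(): the state, without advancing time (a new reading comes with each control period).
- bot.read_camera(name): name is "scene" or "top" or "wrist"; returns a dict with "pixels" (384x512x3 uint8, red, green, blue), "vertical_fov" (degrees; the focal length in pixels is half the picture's height over the tangent of half this angle, whatever the lens; pixels are square), "cx", "cy" (the principal point, pixels), "eye" and "orientation" of the camera in the world. Camera axes: x right, y down, z forward; pixel columns grow to the right and rows downward; lengths in m; the calibration is good to about 2 mm. The wrist camera is an equidistant fisheye: a pixel r from the principal point sees the ray r / f radians off the axis. A picture is of the moment at which its call begins. There is no depth.
- bot.close_job(): hands the job in; it is judged then, once.
The state is a dict: "time": time; "qpos": joint angles; "joint_vel": joint speeds; "effort": joint torques, N m; "ee_pos": TCP position; "ee_rot": TCP orientation; "ft_force": force on the tool from outside, world axes, zero at the start; "torque": the same for the moment, N m; "grip_width": finger opening in m; "grasp_force": force on a finger pad.
Only numpy, scipy, OpenCV 4.12 (cv2) and the standard library are available. Lean on these libraries where they do the work, as an engineer would, in place of code of your own. Each camera call takes 0.05 s, during which the arm holds its last target. There are 200 camera calls.

## Working session

There is one attempt and no reset: what is moved stays moved. The work goes in short steps, Python scripts to look and compute and a tool call to move; the robot and the scene stay as the last step left them, time stands still between calls to the robot, and variables do not carry over. Pictures are saved under pics/ and viewed, at most 10 in all, crops included, and the job is handed in when it is done.

```bash
mkdir -p pics
```

Create h.py:
```python
import numpy as np, cv2
from scipy.spatial.transform import Rotation as R
from workcell import bot
def cam(n):
    c=bot.read_camera(n); c['img']=cv2.cvtColor(np.array(c['pixels']),cv2.COLOR_RGB2BGR); return c
def rot(o):
    o=np.array(o,float)
    if o.shape==(3,3): return o
    return R.from_euler('xyz',o).as_matrix() if o.size==3 else R.from_quat(o).as_matrix()
def ray(c,u,v,fish=False):
    f=192/np.tan(np.radians(c['vertical_fov'])/2)
    x,y=u-c['cx'],v-c['cy']
    if fish:
        r=np.hypot(x,y)+1e-9; t=r/f; d=np.array([x/r*np.sin(t),y/r*np.sin(t),np.cos(t)])
    else: d=np.array([x/f,y/f,1])
    return np.array(c['eye']),rot(c['orientation'])@d
def onz(c,u,v,z,fish=False):
    e,d=ray(c,u,v,fish); return e+d*(z-e[2])/d[2]
```

Run:
```python
from h import *
for n in ['top','scene']:
    c=cam(n); cv2.imwrite(f'pics/{n}0.png',cv2.resize(c['img'],(800,600),interpolation=cv2.INTER_CUBIC))
    print(n,c['vertical_fov'],c['cx'],c['cy'],c['eye'],c['orientation'])
c=cam('wrist');cv2.imwrite('pics/wrist0.png',c['img']);print(c['vertical_fov'],c['eye'],c['orientation'])
print(bot.read_state())
```

```text
top 47.3469150159798 257.1945803018293 194.8709594182832 [0.40688157 0.11165143 1.40487981] [-3.01991034 -0.01607693 -1.58217541]
scene 54.59447431730838 257.790486398712 189.82764007261227 [-0.41153101 -0.4312301   0.9995589 ] [-2.26203003 -0.01735781 -1.05798625]
65.70646984690485 [0.15052091 0.51032252 0.37406194] [2.81251575e+00 1.86435927e-03 1.12709078e+00]
{'time': 0.15, 'qpos': array([ 1.12698004e+00,  1.26298370e-01, -4.03280015e-02,  1.40540912e+00,
       -6.51631039e-06,  1.57081283e+00]), 'joint_vel': array([-0.00124536, -0.00144347,  0.00388761, -0.00149216, -0.00067877,
       -0.00020667]), 'effort': array([-7.92163846e-04, -4.36279213e+01,  3.53149259e+01,  1.37002312e-02,
       -8.34097182e-05,  2.88610309e-06]), 'ee_pos': array([0.22530385, 0.47386944, 0.23069947]), 'ee_rot': array([-3.14035349e+00,  6.53675433e-06,  2.69775988e+00]), 'ft_force': array([ 0.01674882, -0.06035273, -0.68513466]), 'torque': array([-0.01833034,  0.00937788, -0.04117177]), 'grasp_force': 0.0, 'grip_width': 0.08543187383632227}
```

View pics/top0.png

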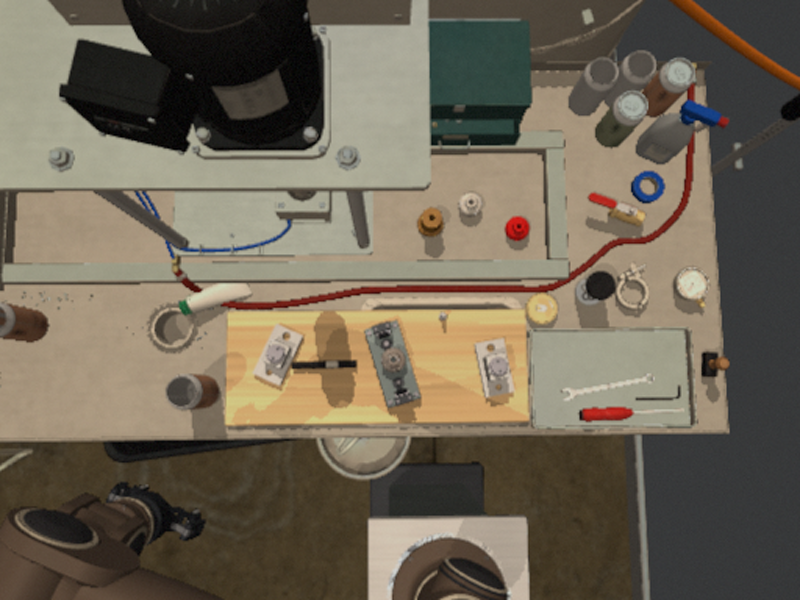

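View pics/scene0.png

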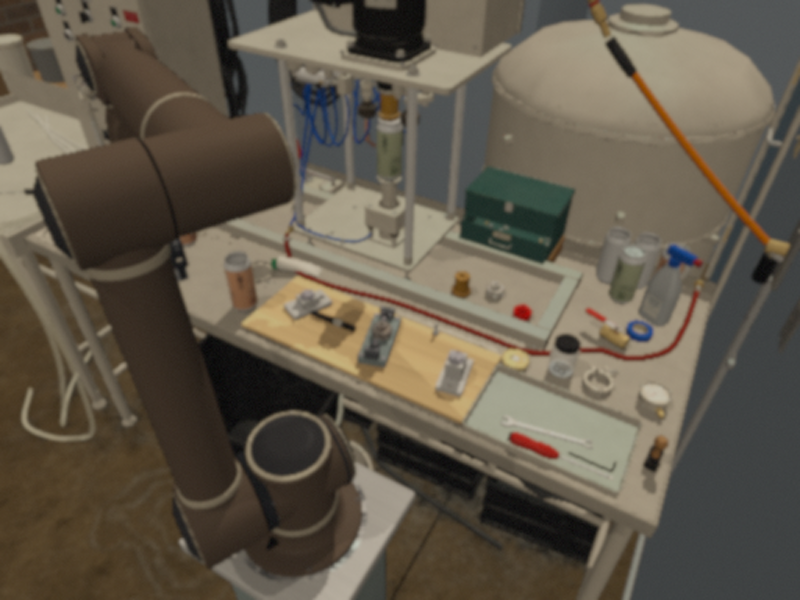

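The top view shows the seat with the roll at about (392,362) in the 800x600 picture. The blocks are at (279,355) and (495,368), and the tray is at (612,378). The scene view confirms this layout. I'll enlarge the blocks to decide which is taller.

Run:
```python
from h import *
a=cam('top'); b=cam('scene')
A=cv2.resize(a['img'][192:278,142:342],None,fx=4,fy=4,interpolation=cv2.INTER_CUBIC)
B=cv2.resize(b['img'][175:237,150:310],None,fx=4,fy=4,interpolation=cv2.INTER_CUBIC)
o=np.zeros((600,800,3),np.uint8); o[:344,:800]=A; o[348:596,:640]=B
cv2.imwrite('pics/c1.png',o)
```

```text
(no output)
```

View pics/c1.png

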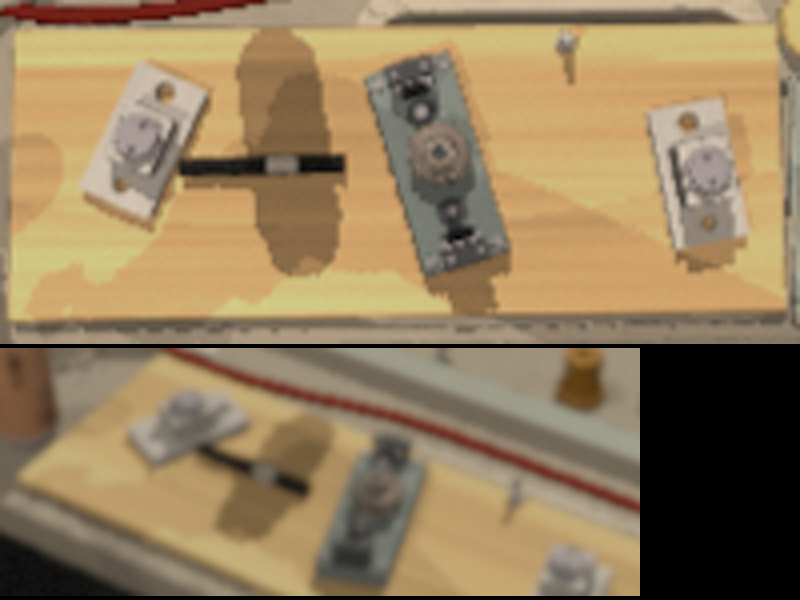

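The crop shows each block's larger hole at its far (upper) end: left block holes at (167,91) and (122,184) with the spigot at (136,138); right block holes at (688,121) and (709,223) with the spigot at (707,168). The seat's thick peg also looks to be at the far end, (420,111), with the thin peg at (452,210). Next I'll compute coarse positions and the height check.

Run:
```python
from h import *
c=cam('top')
def P(x,y,z): return onz(c,142+(x+.5)/4-.5,192+(y+.5)/4-.5,z)[:2]
for n,l,s,t in [('L',(167,91),(122,184),(136,138)),('R',(688,121),(709,223),(707,168))]:
    a,b=P(*l,.024),P(*s,.024); d=a-b
    print(n,'holes',a,b,'len',np.linalg.norm(d),'mid',(a+b)/2,'yaw',np.degrees(np.arctan2(d[1],d[0])),'tall err',P(*t,.080)-(a+b)/2,'short err',P(*t,.056)-(a+b)/2)
a,b=P(420,111,.058),P(452,210,.058);d=a-b
print('seat',a,b,np.linalg.norm(d),(a+b)/2,np.degrees(np.arctan2(d[1],d[0])))
print('roll',P(440,153,.066))
K=800/512
for u,v in [(530,330),(688,330),(692,425),(530,428)]: print('tray',onz(c,(u+.5)/K-.5,(v+.5)/K-.5,.022)[:2])
for n,(u,v),z in [('can',(190,395),.15),('jar',(600,286),.09),('ends',(542,308),.018),('bolt',(443,318),.03)]: print(n,onz(c,u/K,v/K,z)[:2])
```

```text
L holes [0.51577652 0.32087865] [0.44320891 0.35533826] len 0.0803338233466791 mid [0.47949272 0.33810845] yaw -25.401269044430524 tall err [-0.00337229 -0.00274715] short err [-0.00211804  0.00130532]
R holes [ 0.4878667  -0.08981715] [ 0.40769666 -0.10416335] len 0.08144353445272735 mid [ 0.44778168 -0.09699025] yaw 10.145533726028539 tall err [0.00114998 0.00191714] short err [ 0.00191171 -0.00182764]
seat [0.49571247 0.12150778] [0.41976939 0.09770321] 0.07958649087912087 [0.45774093 0.10960549] 17.40374857170048
roll [0.46298474 0.10647497]
tray [ 0.52161665 -0.17189327]
tray [ 0.51837806 -0.49534801]
tray [ 0.32719448 -0.49149264]
tray [ 0.32526913 -0.16519026]
can [0.39873787 0.47499739]
jar [ 0.60014849 -0.29846588]
ends [ 0.56628524 -0.19946123]
bolt [0.54646602 0.00478634]
```

Add to h.py:
```python
def go(x,y,z,yawdeg):
    s=bot.read_state(); T=R.from_euler('xyz',s['ee_rot'])
    d=T.inv().apply(np.array([x,y,z])-s['ee_pos'])
    G=R.from_euler('xyz',[np.pi,0,np.radians(yawdeg)])
    print('shift',d.round(4),'rv',(T.inv()*G).as_rotvec().round(4),'dist',np.linalg.norm(d).round(3),'t',s['time'])
```

```bash
python3 -c "
from h import *
go(.458,.11,.225,197.4)"
```

```text
shift [-0.3664 -0.2289  0.0062] rv [-5.000e-04 -2.000e-04 -7.475e-01] dist 0.432 t 0.3
```

Careful with the scale: turns go in shares of 2 rad. That gives: -0.7475 rad / 2 = -0.3738.

Request:
{"name": "creep_tool", "arguments": {"steps": [[0.085, [-0.183, -0.115, 0], [0, 0, -0.1875]], [0.085, [-0.366, -0.229, 0.006], [0, 0, -0.3738]], [0.085, [-0.366, -0.229, 0.006], [0, 0, -0.3738]], [0.085, [-0.366, -0.229, 0.006], [0, 0, -0.3738]], [0.085, [-0.366, -0.229, 0.006], [0, 0, -0.3738]], [0.085, [-0.366, -0.229, 0.006], [0, 0, -0.3738]], [0.085, [-0.366, -0.229, 0.006], [0, 0, -0.3738]], [0.085, [-0.366, -0.229, 0.006], [0, 0, -0.3738]], [0.085, [-0.366, -0.229, 0.006], [0, 0, -0.3738]]]}}

```text
time: 1.42
ee_pos: [0.4582, 0.1088, 0.2251]
ee_rot: [3.142, -0.0, -2.841]
ft_force: [0.3, 0.1, -0.5]
grip_width: 0.085
grasp_force: 0.0
```

Run:
```python
from h import *
s=bot.read_state();print(s['ee_pos'],s['ee_rot'],s['qpos'])
c=cam('wrist'); cv2.imwrite('pics/w1raw.png',c['img']); cv2.imwrite('pics/w1.png',cv2.resize(c['img'],(800,600),interpolation=cv2.INTER_CUBIC))
import pickle; pickle.dump(c,open('w1.pkl','wb'))
```

```text
[0.45816521 0.10882103 0.22505355] [ 3.14151552e+00 -4.31218735e-04 -2.84122543e+00] [ 2.33163707e-01  2.40351427e-02 -1.63800406e-01  1.38339620e+00
  4.80055144e-05 -6.72035092e-02]
```

View pics/w1.png

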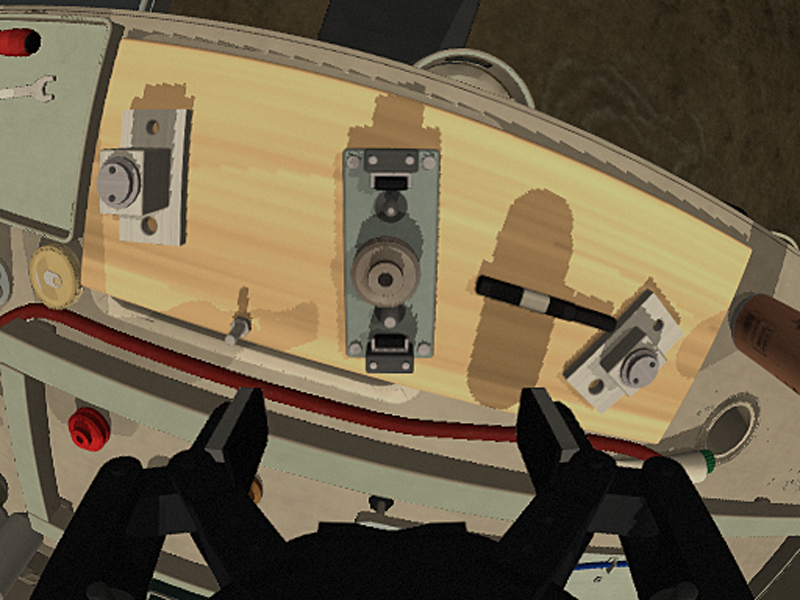

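The image-left block, at (120,185), clearly has the tall column, so the block on the robot's right is the tall one. Its holes are at (153,127) and (150,224). The seat pegs are at (391,207) and (390,320), with the roll between them at (386,277). I'll enlarge both for sub-pixel measurement.

Run:
```python
from h import *
import pickle
c=pickle.load(open('w1.pkl','rb'));im=c['img']
A=cv2.resize(im[88:242,210:292],(410,770)[:2] if 0 else (319,600),interpolation=cv2.INTER_CUBIC) # fx=3.89
B=cv2.resize(im[62:164,55:129],(435,600),interpolation=cv2.INTER_CUBIC) # 5.88
cv2.imwrite('pics/c2.png',np.hstack([A,B])); print(A.shape,B.shape)
```

```text
(600, 319, 3) (600, 435, 3)
```

View pics/c2.png

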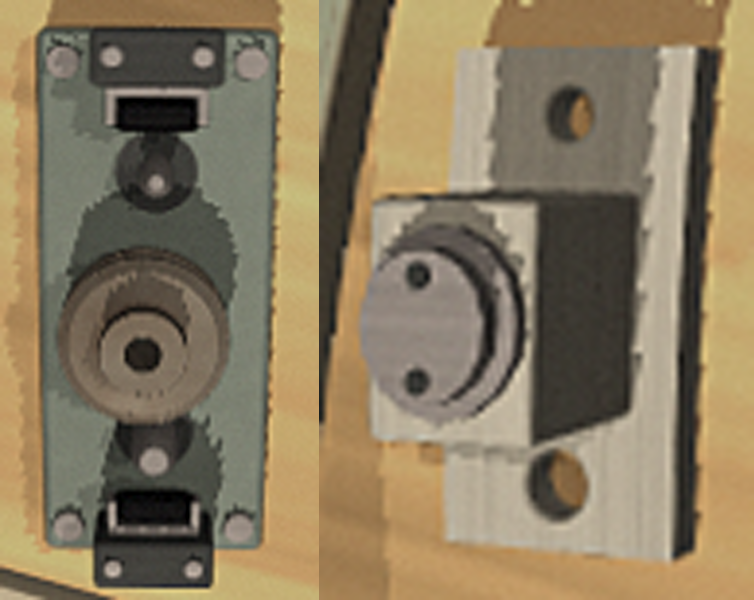

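Run:
```python
from h import *
import pickle
c=pickle.load(open('w1.pkl','rb'));print(c['eye'])
def A(x,y,z): k=600/154; return onz(c,210+(x+.5)/k-.5,88+(y+.5)/k-.5,z,True)[:2]
def B(x,y,z): k=600/102; return onz(c,55+(x-319+.5)/k-.5,62+(y+.5)/k-.5,z,True)[:2]
def pr(n,l,s):
    d=l-s; print(n,l,s,'len',np.linalg.norm(d),'mid',(l+s)/2,'yaw',np.degrees(np.arctan2(d[1],d[0])))
pr('seat tips',A(153,461,.058),A(156,184,.058))
cs=[A(41,33,.032),A(275,31,.032),A(265,547,.032),A(45,547,.032)]; print('corners',cs, 'mid',np.mean(cs,0))
print('roll bore',A(143,354,.066),'disc',A(144,335,.057), 'r', np.linalg.norm(A(230,335,.057)-A(58,335,.057)))
pr('block holes',B(557,485,.024),B(571,115,.024))
print('spigot',B(421,330,.080))
cb=[B(458,48,.024),B(697,48,.024),B(676,558,.024),B(446,540,.024)];print('foot',np.mean(cb,0),[np.linalg.norm(cb[i]-cb[i-1]) for i in range(4)])
print('spigot diam',np.linalg.norm(B(360,330,.08)-B(483,330,.08)))
```

```text
[0.37905762 0.08467908 0.36853891]
seat tips [0.49647421 0.11915945] [0.4199781  0.09643147] len 0.07980110190307041 mid [0.45822615 0.10779546] yaw 16.547360466653384
corners [array([0.39061626, 0.05278786]), array([0.37024218, 0.11663838]), array([0.52421748, 0.16536704]), array([0.54525657, 0.09753533])] mid [0.45758312 0.10808216]
roll bore [0.46439947 0.10648215] disc [0.46157988 0.10578589] r 0.04801611749116591
block holes [ 0.48812578 -0.09058973] [ 0.40875515 -0.1045929 ] len 0.08059643819078423 mid [ 0.44844046 -0.09759131] yaw 10.005590734604493
spigot [ 0.44881975 -0.0976417 ]
foot [ 0.44832818 -0.09807949] [np.float64(0.11029501167238775), np.float64(0.060158310251892944), np.float64(0.108865119288949), np.float64(0.06068561370698065)]
spigot diam 0.029138524894630757
```

```bash
python3 -c "
from h import *
go(.4622,.1062,.036,196.9)"
```

```text
shift [-0.0034 -0.0048  0.1891] rv [ 0.0003 -0.0005  0.007 ] dist 0.189 t 1.475
```

Scaled: 0.007 rad / 2 = 0.0035.

Request:
{"name": "creep_tool", "arguments": {"steps": [[0.085, [-0.0035, -0.0048, 0.06], [0, 0, 0.0035]], [0.085, [-0.0035, -0.0048, 0.12], [0, 0, 0.0035]], [0.085, [-0.0035, -0.0048, 0.165], [0, 0, 0.0035]], [0.085, [-0.0035, -0.0048, 0.189], [0, 0, 0.0035]], [0.085, [-0.0035, -0.0048, 0.189], [0, 0, 0.0035]], [0.03, [-0.0035, -0.0048, 0.189], [0, 0, 0.0035]], [0.03, [-0.0035, -0.0048, 0.189], [0, 0, 0.0035]], [0.03, [-0.0035, -0.0048, 0.189], [0, 0, 0.0035]], [0.03, [-0.0035, -0.0048, 0.189], [0, 0, 0.0035]]], "squeeze": 40}}

```text
time: 2.6
ee_pos: [0.4635, 0.1071, 0.0382]
ee_rot: [3.141, 0.003, -2.845]
ft_force: [-1.6, 1.2, 5.6]
grip_width: 0.0476
grasp_force: 40.6
```

Request:
{"name": "creep_tool", "arguments": {"steps": [[0.03, [0, 0, -0.06], [0, 0, 0]], [0.03, [0, 0, -0.1], [0, 0, 0]], [0.03, [0, 0, -0.1], [0, 0, 0]]]}}

```text
time: 2.98
ee_pos: [0.4648, 0.1072, 0.1405]
ee_rot: [-3.141, 0.008, -2.845]
ft_force: [-0.7, 0.2, -1.7]
grip_width: 0.0468
grasp_force: 42.6
```

```bash
python3 -c "
from h import *
go(.475,-.28,.135,180)
go(.475,-.28,.0085,180)"
```

```text
shift [ 0.1035 -0.3733  0.0049] rv [0.0007 0.0077 0.2966] dist 0.387 t 2.975
shift [ 0.1044 -0.3732  0.1314] rv [0.0007 0.0077 0.2966] dist 0.409 t 2.975
```

Scaled: 0.296 rad / 2 = 0.148.

Request:
{"name": "creep_tool", "arguments": {"steps": [[0.03, [0.01, -0.05, 0.004], [0, 0, 0.05]], [0.03, [0.03, -0.11, 0.004], [0, 0, 0.1]], [0.03, [0.05, -0.17, 0.004], [0, 0, 0.148]], [0.03, [0.065, -0.23, 0.004], [0, 0, 0.148]], [0.03, [0.08, -0.29, 0.004], [0, 0, 0.148]], [0.03, [0.1035, -0.345, 0.004], [0, 0, 0.148]], [0.03, [0.1035, -0.373, 0.004], [0, 0, 0.148]], [0.03, [0.1035, -0.373, 0.06], [0, 0, 0.148]], [0.03, [0.1035, -0.373, 0.1], [0, 0, 0.148]], [0.03, [0.1035, -0.373, 0.1], [0, 0, 0.148]]]}}

```text
time: 4.22
ee_pos: [0.4695, -0.2787, 0.0325]
ee_rot: [3.137, -0.007, -3.141]
ft_force: [-0.4, 0.3, -0.8]
grip_width: 0.0469
grasp_force: 42.5
```

Run:
```python
from h import *
go(.475,-.28,.0085,180)
s=bot.read_state();print(s['ee_pos'],s['ee_rot'])
c=cam('wrist'); cv2.imwrite('pics/w2.png',c['img'])
```

```text
shift [-0.0057 -0.0014  0.024 ] rv [ 0.0041 -0.0068  0.0003] dist 0.025 t 4.225
[ 0.46947892 -0.27874131  0.03252727] [ 3.13745425 -0.0068231  -3.14126785]
```

View pics/w2.png

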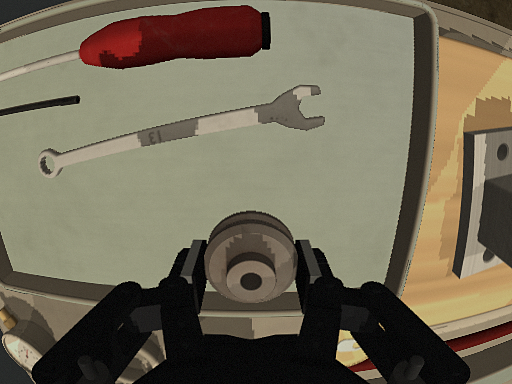

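The roll is held upright at (250,258), clear of the spanner, whose jaw is at (300,108). Now I'll lower it and check the contact force.

Request:
{"name": "creep_tool", "arguments": {"steps": [[0.03, [-0.003, 0, 0.012], [0, 0, 0]], [0.03, [-0.003, 0, 0.019], [0, 0, 0]], [0.03, [-0.003, 0, 0.022], [0, 0, 0]], [0.03, [-0.003, 0, 0.024], [0, 0, 0]], [0.03, [-0.003, 0, 0.024], [0, 0, 0]]]}}

```text
time: 4.9
ee_pos: [0.4755, -0.2803, 0.0124]
ee_rot: [-3.142, 0.0, -3.141]
ft_force: [0.9, -0.2, -0.8]
grip_width: 0.0474
grasp_force: 42.6
```

Request:
{"name": "creep_tool", "arguments": {"steps": [[0.03, [0, 0, 0.002], [0, 0, 0]], [0.03, [0, 0, 0.004], [0, 0, 0]], [0.03, [0, 0, 0.004], [0, 0, 0]]]}}

```text
time: 5.28
ee_pos: [0.4754, -0.2803, 0.0081]
ee_rot: [3.141, -0.0, -3.141]
ft_force: [-0.5, 0.2, -2.0]
grip_width: 0.047
grasp_force: 42.6
```

Request:
{"name": "creep_tool", "arguments": {"steps": [[0.03, [0, 0, 0.001], [0, 0, 0]], [0.03, [0, 0, 0.0015], [0, 0, 0]], [0.03, [0, 0, 0.0015], [0, 0, 0]]]}}

```text
time: 5.65
ee_pos: [0.4755, -0.2803, 0.0079]
ee_rot: [-3.141, 0.0, -3.141]
ft_force: [-4.0, 2.1, 7.5]
grip_width: 0.047
grasp_force: 43.4
```

Contact with the floor. Next: release, rise, and go over the tall block.

Request:
{"name": "creep_tool", "arguments": {"steps": [[0.085, [0, 0, -0.001], [0, 0, 0]], [0.085, [0, 0, -0.002], [0, 0, 0]], [0.085, [0, 0, -0.004], [0, 0, 0]], [0.085, [0, 0, -0.004], [0, 0, 0]], [0.085, [0, 0, -0.06], [0, 0, 0]], [0.085, [0, 0, -0.12], [0, 0, 0]], [0.085, [0, 0, -0.18], [0, 0, 0]], [0.085, [0, 0, -0.2], [0, 0, 0]]]}}

```text
time: 6.65
ee_pos: [0.4768, -0.2811, 0.2113]
ee_rot: [-3.138, 0.005, -3.141]
ft_force: [-0.7, 0.2, -0.6]
grip_width: 0.0851
grasp_force: 0.0
```

Run:
```python
from h import *
go(.4485,-.0976,.2,190)
c=cam('wrist'); cv2.imwrite('pics/w3.png',c['img'])
```

```text
shift [0.0282 0.1835 0.0105] rv [-0.0037  0.0051 -0.1738] dist 0.186 t 6.65
```

View pics/w3.png

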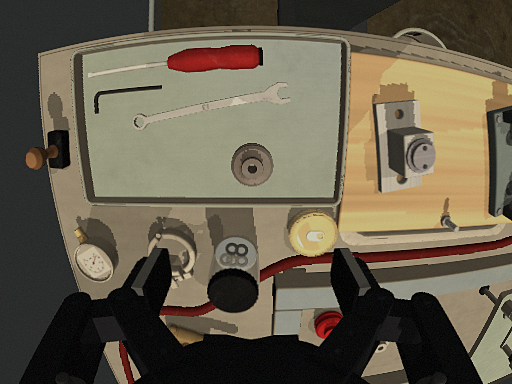

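The roll stands upright, released, in the tray's far strip at (252,164).

Scaled: -0.174 rad / 2 = -0.087.

Request:
{"name": "creep_tool", "arguments": {"steps": [[0.085, [0.01, 0.06, 0.01], [0, 0, -0.087]], [0.085, [0.02, 0.12, 0.01], [0, 0, -0.087]], [0.085, [0.028, 0.165, 0.01], [0, 0, -0.087]], [0.085, [0.028, 0.1835, 0.01], [0, 0, -0.087]], [0.085, [0.028, 0.1835, 0.01], [0, 0, -0.087]], [0.085, [0.028, 0.1835, 0.01], [0, 0, -0.087]]]}}

```text
time: 7.45
ee_pos: [0.4473, -0.0973, 0.1963]
ee_rot: [-3.142, -0.001, -2.967]
ft_force: [0.2, 0.7, 0.2]
grip_width: 0.0849
grasp_force: 0.0
```

Run:
```python
from h import *
import pickle
s=bot.read_state();print(s['ee_pos'],s['ee_rot'])
c=cam('wrist'); pickle.dump(c,open('w4.pkl','wb'))
u=cv2.resize(c['img'][80:270,190:320],(410,600),interpolation=cv2.INTER_CUBIC);cv2.imwrite('pics/w4.png',u)
```

```text
[ 0.44731391 -0.09727685  0.19628342] [-3.14151459e+00 -6.60712291e-04 -2.96704290e+00]
```

View pics/w4.png

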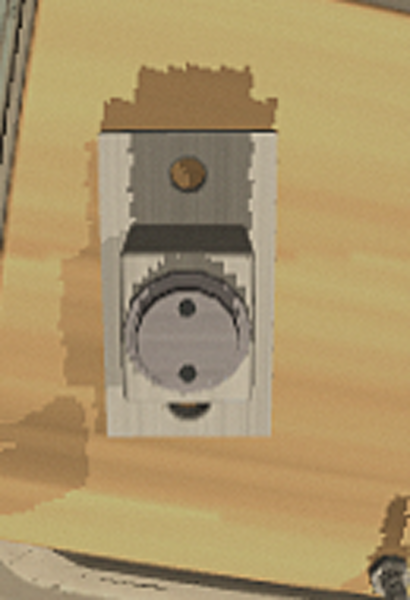

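The block is square in the image: foot corners at (100,130), (277,131), (271,437) and (107,437), small hole at (188,174), spigot centre at (187,341).

Run:
```python
from h import *
import pickle
c=pickle.load(open('w4.pkl','rb'))
k=600/190; kx=410/130
P=lambda x,y,z: onz(c,190+(x+.5)/kx-.5,80+(y+.5)/k-.5,z,True)[:2]
q=np.array([P(100,130,.024),P(277,131,.024),P(271,437,.024),P(107,437,.024)])
d=(q[2]+q[3]-q[0]-q[1]); print('mid',q.mean(0),'len',np.linalg.norm(d)/2,'wid',np.linalg.norm(q[1]-q[0]),np.linalg.norm(q[2]-q[3]),'yaw',np.degrees(np.arctan2(d[1],d[0])))
h=P(188,174,.024);sp=P(187,341,.080);e=sp-h
print('hole',h,'spigot',sp,np.linalg.norm(e),np.degrees(np.arctan2(e[1],e[0])))
go(.4483,-.0978,.036,190)
```

```text
mid [ 0.44848651 -0.09780705] len 0.11144965542526393 wid 0.05944816419790193 0.060456853714220486 yaw 10.04385472795546
hole [ 0.4084606  -0.10507979] spigot [ 0.44897473 -0.09802948] 0.04112300226443701 9.871815051398443
shift [-0.001  -0.0004  0.1604] rv [-0.     -0.0006 -0.0006] dist 0.16 t 7.5
```

Request:
{"name": "creep_tool", "arguments": {"steps": [[0.085, [-0.0013, -0.0005, 0.06], [0, 0, 0]], [0.085, [-0.0013, -0.0005, 0.115], [0, 0, 0]], [0.085, [-0.0013, -0.0005, 0.145], [0, 0, 0]], [0.085, [-0.0013, -0.0005, 0.16], [0, 0, 0]], [0.085, [-0.0013, -0.0005, 0.16], [0, 0, 0]], [0.03, [-0.0013, -0.0005, 0.16], [0, 0, 0]], [0.03, [-0.0013, -0.0005, 0.16], [0, 0, 0]], [0.03, [-0.0013, -0.0005, 0.16], [0, 0, 0]], [0.03, [-0.0013, -0.0005, 0.16], [0, 0, 0]]], "squeeze": 80}}

```text
time: 8.62
ee_pos: [0.4499, -0.0974, 0.0382]
ee_rot: [-3.14, 0.003, -2.967]
ft_force: [-1.1, -0.4, 6.2]
grip_width: 0.0387
grasp_force: 82.1
```

Request:
{"name": "creep_tool", "arguments": {"steps": [[0.03, [0, 0, -0.03], [0, 0, 0]], [0.03, [0, 0, -0.09], [0, 0, 0]], [0.03, [0, 0, -0.09], [0, 0, 0]], [0.03, [0, 0, -0.09], [0, 0, 0]]]}}

```text
time: 9.12
ee_pos: [0.4483, -0.097, 0.1261]
ee_rot: [3.141, -0.001, -2.967]
ft_force: [-0.7, 0.3, -3.9]
grip_width: 0.0387
grasp_force: 81.8
```

```bash
python3 -c "
from h import *
go(.458,.108,.125,196.8)"
```

```text
shift [-0.0452  0.2002  0.0011] rv [ 0.0003 -0.0007 -0.1184] dist 0.205 t 9.125
```

Scaled: -0.118 rad / 2 = -0.059.

Request:
{"name": "creep_tool", "arguments": {"steps": [[0.03, [-0.01, 0.05, 0], [0, 0, -0.03]], [0.03, [-0.025, 0.1, 0], [0, 0, -0.059]], [0.03, [-0.035, 0.15, 0], [0, 0, -0.059]], [0.03, [-0.0452, 0.185, 0], [0, 0, -0.059]], [0.03, [-0.0452, 0.2, 0], [0, 0, -0.059]], [0.03, [-0.0452, 0.2, 0], [0, 0, -0.059]], [0.03, [-0.0452, 0.2, 0], [0, 0, -0.059]]]}}

```text
time: 10.0
ee_pos: [0.4579, 0.1067, 0.1261]
ee_rot: [-3.141, -0.002, -2.85]
ft_force: [-0.5, -0.2, -3.1]
grip_width: 0.0392
grasp_force: 82.3
```

Run:
```python
from h import *
import pickle
s=bot.read_state();print(s['ee_pos'],s['ee_rot'])
c=cam('wrist'); pickle.dump(c,open('w5.pkl','wb'))
u=cv2.resize(c['img'][50:290,176:336],(400,600),interpolation=cv2.INTER_CUBIC);cv2.imwrite('pics/w5.png',u)
```

```text
[0.45793472 0.10673462 0.12609815] [-3.14118181e+00 -1.51345013e-03 -2.84974870e+00]
```

View pics/w5.png

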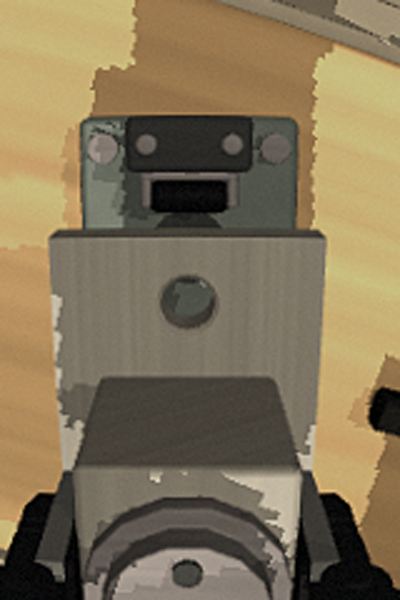

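The held block is square over the seat. Foot end corners are at (50,236) and (326,236), the small hole at (189,300), and the seat's near corners at (82,118) and (297,118).

Run:
```python
from h import *
import pickle
c=pickle.load(open('w5.pkl','rb'))
P=lambda x,y,z: onz(c,176+(x+.5)/2.5-.5,50+(y+.5)/2.5-.5,z,True)[:2]
zt=.1119
a,b=P(50,232,zt),P(326,232,zt); h=P(189,301,zt)
s1,s2=P(82,119,.032),P(297,119,.032)
n=lambda p,q: np.degrees(np.arctan2((q-p)[1],(q-p)[0]))-90
print('foot end mid',(a+b)/2,np.linalg.norm(a-b),n(a,b),'hole',h)
print('seat end mid',(s1+s2)/2,np.linalg.norm(s1-s2),n(s1,s2))
for yaw in (16.8,):
    u=np.array([np.cos(np.radians(yaw)),np.sin(np.radians(yaw))])
    print('block c from hole',h+.04*u,'from end',(a+b)/2+.055*u,'seat c',(s1+s2)/2+.082*u)
```

```text
foot end mid [0.40295093 0.0908057 ] 0.05974964589422136 16.742531005683375 hole [0.41784866 0.09551311]
seat end mid [0.38008974 0.08449604] 0.06805233993898785 16.77017924464728
block c from hole [0.45614144 0.10707438] from end [0.4556035  0.10670245] seat c [0.45858994 0.10819664]
```

Request:
{"name": "creep_tool", "arguments": {"steps": [[0.03, [-0.0023, 0.0005, 0.02], [0, 0, 0]], [0.03, [-0.0023, 0.0005, 0.034], [0, 0, 0]], [0.03, [-0.0023, 0.0005, 0.041], [0, 0, 0]], [0.03, [-0.0023, 0.0005, 0.0455], [0, 0, 0]], [0.03, [-0.0023, 0.0005, 0.0455], [0, 0, 0]]]}}

```text
time: 10.68
ee_pos: [0.4605, 0.1087, 0.0813]
ee_rot: [-3.142, -0.0, -2.849]
ft_force: [0.0, -0.7, -3.4]
grip_width: 0.0391
grasp_force: 82.3
```

Run:
```python
from h import *
import pickle
s=bot.read_state();print(s['ee_pos'],s['ee_rot'],s['ft_force'],s['torque'])
c=cam('wrist'); pickle.dump(c,open('w6.pkl','wb'))
u=cv2.resize(c['img'][50:290,176:336],(400,600),interpolation=cv2.INTER_CUBIC);cv2.imwrite('pics/w6.png',u)
```

```text
[0.46050015 0.10874194 0.08128928] [-3.14156024e+00 -1.16447579e-04 -2.84900211e+00] [ 0.01963396 -0.70636454 -3.42856651] [0.00822316 0.01935802 0.00606223]
```

No side force with the peg tips already inside the holes, so I continue down and watch the force.

Request:
{"name": "creep_tool", "arguments": {"steps": [[0.03, [0, 0, 0.002], [0, 0, 0]], [0.03, [0, 0, 0.004], [0, 0, 0]], [0.03, [0, 0, 0.004], [0, 0, 0]]]}}

```text
time: 11.1
ee_pos: [0.4606, 0.1087, 0.0789]
ee_rot: [-3.141, 0.001, -2.849]
ft_force: [-6.1, -2.9, 8.6]
grip_width: 0.0393
grasp_force: 84.1
```

The pegs' tapers push the block toward seat -x, so I shift about 0.8 mm that way.

Request:
{"name": "creep_tool", "arguments": {"steps": [[0.03, [0.0008, -0.0003, -0.001], [0, 0, 0]], [0.03, [0.001, -0.0003, 0], [0, 0, 0]], [0.03, [0.001, -0.0003, 0], [0, 0, 0]]]}}

```text
time: 11.48
ee_pos: [0.4595, 0.1082, 0.0779]
ee_rot: [-3.141, 0.0, -2.849]
ft_force: [-3.8, -1.6, 4.4]
grip_width: 0.0391
grasp_force: 83.3
```

Request:
{"name": "creep_tool", "arguments": {"steps": [[0.03, [0.0006, -0.0001, 0], [0, 0, 0]], [0.03, [0.0006, -0.0001, 0.002], [0, 0, 0]], [0.03, [0.0006, -0.0001, 0.003], [0, 0, 0]], [0.03, [0.0006, -0.0001, 0.003], [0, 0, 0]]]}}

```text
time: 11.98
ee_pos: [0.4591, 0.108, 0.0738]
ee_rot: [3.142, -0.0, -2.849]
ft_force: [0.3, 0.1, -1.2]
grip_width: 0.039
grasp_force: 82.7
```

Lateral force is gone and the block is on the pegs. Pressing home.

Request:
{"name": "creep_tool", "arguments": {"steps": [[0.03, [0, 0, 0.004], [0, 0, 0]], [0.03, [0, 0, 0.008], [0, 0, 0]], [0.03, [0, 0, 0.012], [0, 0, 0]], [0.03, [0, 0, 0.015], [0, 0, 0]], [0.03, [0, 0, 0.015], [0, 0, 0]]]}}

```text
time: 12.6
ee_pos: [0.4588, 0.1079, 0.0589]
ee_rot: [3.142, -0.001, -2.849]
ft_force: [1.0, 0.9, -5.3]
grip_width: 0.0392
grasp_force: 82.0
```

Request:
{"name": "creep_tool", "arguments": {"steps": [[0.03, [0, 0, 0.001], [0, 0, 0]], [0.03, [0, 0, 0.002], [0, 0, 0]], [0.03, [0, 0, 0.003], [0, 0, 0]], [0.03, [0, 0, 0.003], [0, 0, 0]]]}}

```text
time: 13.1
ee_pos: [0.4591, 0.108, 0.0582]
ee_rot: [-3.141, 0.001, -2.849]
ft_force: [-6.6, -1.2, 12.2]
grip_width: 0.0385
grasp_force: 84.4
```

The force rises at exactly the expected seated height (0.0582). I'll press a little more, then release and rise.

Request:
{"name": "creep_tool", "arguments": {"steps": [[0.03, [0, 0, 0.001], [0, 0, 0]], [0.03, [0, 0, 0.002], [0, 0, 0]], [0.03, [0, 0, 0.003], [0, 0, 0]], [0.03, [0, 0, 0.003], [0, 0, 0]]]}}

```text
time: 13.6
ee_pos: [0.4591, 0.108, 0.0581]
ee_rot: [-3.141, 0.003, -2.849]
ft_force: [-17.4, -3.6, 38.9]
grip_width: 0.0387
grasp_force: 87.7
```

Request:
{"name": "creep_tool", "arguments": {"steps": [[0.085, [0, 0, -0.004], [0, 0, 0]], [0.085, [0, 0, -0.005], [0, 0, 0]], [0.085, [0, 0, -0.005], [0, 0, 0]], [0.085, [0, 0, -0.005], [0, 0, 0]], [0.085, [0, 0, -0.06], [0, 0, 0]], [0.085, [0, 0, -0.12], [0, 0, 0]], [0.085, [0, 0, -0.14], [0, 0, 0]], [0.085, [0, 0, -0.14], [0, 0, 0]]]}}

```text
time: 14.6
ee_pos: [0.4601, 0.1082, 0.1945]
ee_rot: [-3.141, 0.003, -2.849]
ft_force: [-0.1, 0.4, -0.2]
grip_width: 0.0851
grasp_force: 0.0
```

Run:
```python
from h import *
import pickle
c=cam('wrist'); pickle.dump(c,open('w7.pkl','wb'))
A=cv2.resize(c['img'][60:260,186:326],(420,600),interpolation=cv2.INTER_CUBIC)
B=cv2.resize(cam('top')['img'][192:292,240:350],(380,345),interpolation=cv2.INTER_CUBIC)
o=np.zeros((600,800,3),np.uint8);o[:,:420]=A;o[:345,420:]=B
cv2.imwrite('pics/w7.png',o)
```

```text
(no output)
```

View pics/w7.png

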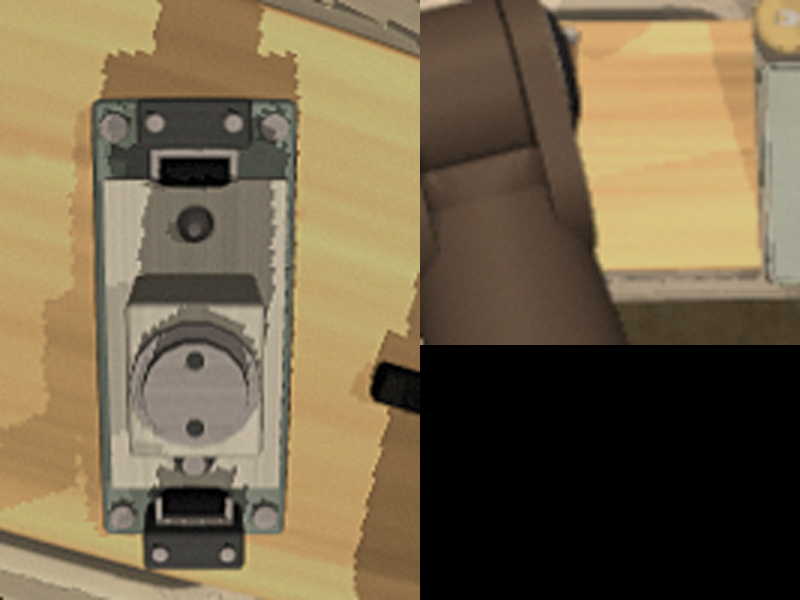

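The block sits square on the seat, with both pegs through their holes at (195,222) and (194,466). Both catch rollers, at (195,172) and (194,503), overlap the foot ends.

```bash
python3 -c "
from workcell import bot
print(bot.close_job())"
```

```text
the job is handed in; nothing more can be done
None
```

The job is handed in at about 15 s: the roll stands upright in the tray's far strip, and the tall block is pressed home on the seat with both catches over its foot in the last picture; hand-in returned no verdict.

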